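Put the ink away in the push-to-open drawer

TASK

Put the ink bottle away in the push-to-open drawer of the wooden desk tidy: press the drawer's front gently inward until you feel its touch latch come firmly up against its stop, and let go so that the drawer springs out. Stand the bottle upright in the square stall right behind the drawer's front, then press the drawer shut in the same gentle way so that it latches and stays in. Never press harder than 18 N, and leave the other things on the desk where they are.

Things in the scene. Friction and masses are not known exactly. Their poses are not given: they have to be found in the camera images.
- tidy: Pale wooden desk tidy, a case 200 deep (x) x 190 wide (y) x 88 high (mm), fixed; origin: centre of its underside, on the desk; front looks along its -x. One handleless drawer on a push latch with a sprung stop, 5.5 to 16.5 mm past the latched position: a hidden adjustment that differs from start to start. Pressing case or drawer with over 18 N breaks the latch
- drawer (a joint): Drawer, m out: 0 latched shut, 0.080 sprung fully out, negative pressed further in (least -0.0176). Its spring pushes out with 4.5 N (3 N when out); slow pushing takes 4 to 8 N, the stop 9 N more per mm. Pressed onto the stop with 5 to 8 N more than before and let go, a latched drawer springs out to 0.080 in 2 s; one that was fully out comes back to 0 and stays. Pressed less, neither happens
- push_point (a point): Middle of the outer face of the dark wooden drawer front, 46 mm above the desk; moves with the drawer, axes as the tidy's (face looks along -x). Brass disc 22 across just above it as a mark. Front 166 wide, 14 to 78 above the desk, 22 thick; latched it stands 18 proud of the case, and the case top does not overhang it. Pressing anywhere on the face works
- stall (a point): Floor centre of the stall in the drawer, 20 mm above the desk, 50 behind its outer face; axes as the tidy's. 56 long in x (front 78 high, cross divider 46 high, above the desk), 54 wide in y between rails 8 high, 4 thick; beyond them free to the side walls (inner faces y +75, -75, top 50 above the desk), so set the bottle in with fingers on its y sides. Clear of the case when the drawer is out
- ink_centre (a point): Centre of the ink bottle, 26 mm above its base; x and y square to its faces, z up. Square dark blue bottle, body 46 x 46 and 34 high, round black cap 31 across and 18 high on top, 52 high in all, 100 to 170 g; stands upright on the desk
- pin_tin: Round brass pin box, 47 across and 34 high, origin at the centre of its base; leave it alone
- tea_light: Tea light in a tin cup, 38 across and 15 high, origin at the centre of its base; leave it alone
- eraser: Eraser in a blue sleeve, 20 x 44 x 12, origin at the centre of its base; leave it alone
- matchbox: Small red matchbox 37 x 53 x 16, origin at the centre of its base; leave it alone
Not all that is in view belongs to the job. There is more than one size of the part that bears ink_centre; the job needs the middle-sized.

How it is judged:
On the way, in this order (a step that is already met when the one before it is completed fails the run):
1. the latch has let go and the drawer has sprung out (more than 70 mm) (value of joint drawer above 0.07 m), for 0.2 s.
2. the bottle stands upright in the stall of the open drawer, let go and at rest (value of joint drawer above 0.05 m and x of ink_centre in the frame of stall between -0.009 and 0.009 m and y of ink_centre in the frame of stall between -0.008 and 0.008 m and z of ink_centre in the frame of stall between 0.022 and 0.03 m and angle between ink_centre's own z axis and vertical below 0.1 rad and contact force between ink_bottle and the fingers below 0.1 N and linear speed of ink_bottle below 0.02 m/s), for 0.2 s.
3. the drawer has been pressed in to its latched position or beyond (value of joint drawer below 0.003 m), for 0.1 s.
At the end, for the whole second after the job is handed in: The drawer is latched shut by itself (within 3 mm of its latched position), with the ink bottle at rest, upright (within 0.1 rad) and standing on the floor of the stall (centre within 9 mm of the stall's middle along x and 8 mm along y) (value of joint drawer between -0.003 and 0.003 m and x of ink_centre in the frame of stall between -0.009 and 0.009 m and y of ink_centre in the frame of stall between -0.008 and 0.008 m and z of ink_centre in the frame of stall between 0.022 and 0.03 m and angle between ink_centre's own z axis and vertical below 0.1 rad and linear speed of ink_bottle below 0.02 m/s); the robot touches nothing.
It fails at once if the tidy or its drawer is pressed with more than 18 N (contact force between tidy and the fingers above 18 N or contact force between tidy and the arm above 18 N).
It fails at once if the ink bottle is tipped by more than 0.5 rad (angle between ink_centre's own z axis and vertical above 0.5 rad).
It fails at once if another thing on the desk is moved by more than 30 mm (distance of any of pin_tin, tea_light, eraser, matchbox from where it was at the start of the episode above 0.03 m).
It also fails if it takes over 72 s, if anything falls off the work surface, if the arm or the gripper's body presses on something with over 40 N, if the wrist force passes 120 N, or if a joint passes its speed limit or range.

ROBOT

A 7-joint arm with a two-finger parallel gripper is mounted at the origin on a cart in front of the work surface, level with it; the furniture and walls round the work are solid. World frame = base frame: x ahead of the robot, y to its left, z up, the work surface at z = 0. Lengths are in m, angles in rad, forces in N, time in s.
With the tool pointing down it reaches from about 0.35 to 0.9 m from the base axis. Payload 7.2 kg.
Tool frame: the origin (TCP) lies on the centre line of the jaws, within the pads' length; the fingertips stand ctrl.nose_length ahead of it and the grasp point (between the pads) lies 6 mm ahead of it (ctrl.nose_length is the distance from the TCP to the fingertips, in m); z points along the fingers, y is the line along which they close (so a half turn about z gives the same grasp; the last joint's range is limited). The gripper opens to 88 mm and grips with 3 to 60 N. Pads are 20 mm wide; open, the fingers measure 115 mm over their backs; the gripper's body (75 mm by 178 mm) begins 61 mm behind the grasp point.
Start: joints at [1.116, 0.411, -0.013, 1.596, 0.006, 1.134, -0.082], TCP at [0.236, -0.579, 0.248] pointing down, gripper open.
Joint ranges: [-2.95, 2.95], [-0.29, 1.99], [-1.47, 1.44], [0.14, 2.54], [-1.03, 4.17], [0.13, 1.85], [-2.86, 2.86]. Speed limits (rad/s): [2.39, 2.39, 3.01, 3.01, 3.14, 3.14, 3.14].

INTERFACE

Orientations are given as a unit quaternion [w, x, y, z].
In Python, from bench import ctrl gives the robot as it stands. The module is installed in compiled form; this text tells all that it offers.
- The arm moves only by the tool apply_moves, never from a script. Its argument "plan" is a list of rows, each an object of numbers: "fingers": the closure, from -1 (fully open) to 1 (shut); "tx", "ty", "tz": the shift along the tool's x, y, z in m; "yaw": the turn about the tool's z in degrees. In form: [{"fingers": .., "tx": .., "ty": .., "tz": .., "yaw": ..}, ...]. A call has 1 to 10 rows; each row shifts and turns the commanded pose from where the row before left it, along the tool's axes as they then stand; what a row does not reach is not made up. A row lasts 1/8 s, in which the tool goes at most 62.5 mm and 10.7 degrees, less where a joint would pass 70% of its speed; a pose out of reach is approached as far as the arm can. A call with a gripper value outside its range is refused whole. The fingers move at their own pace and stop on an object; "grip_force" is the grip in N (left out, the last holds). Time passes only in rows, so rows that do not move let the fingers close. It gives the time, the measured TCP pose, the force, the opening and the grip force at its end, in the units of the state.
- ctrl.read_state(): the state, without advancing time (a new reading comes with each control period).
- ctrl.camera(name): name is "scene" or "top" or "wrist"; returns a dict with "image" (420x560x3 uint8, red, green, blue), "depth" (420x560 float32, m along the optical axis (not along the pixel's ray), 0 where there is no reading), "K" (3x3 intrinsics, pixels), "k1" (the pictures are not rectified: a ray, as slopes to the right and down, at radius r is drawn at 1 + k1 r^2 times it, then the intrinsics apply), "T" (4x4, takes a point from camera to world coordinates); the wrist camera has in their place "hand_eye" (4x4, takes a point from camera to tool coordinates, whose origin is the TCP and whose axes are the flange's). Camera axes: x right, y up, looking along -z (the intrinsics and any distortion apply to the point x, -y, -z); pixel columns grow to the right and rows downward; lengths in m; the calibration is good to about 2 mm. A picture is of the moment at which its call begins: read the wrist's pose just before it.
- ctrl.finish_job(): hands the job in; it is judged then, once.
The state is a dict: "clock": time; "q": joint angles; "qd": joint speeds; "tau": joint torques, N m; "tcp_pos": TCP position; "orientation": TCP orientation; "wrist_force": force on the tool from outside, world axes, zero at the start; "wrist_torque": the same for the moment, N m; "finger_gap": finger opening in m; "grasp_force": force on a finger pad.
Only numpy, scipy, OpenCV 4.12 (cv2) and the standard library are available. Lean on these libraries where they do the work, as an engineer would, in place of code of your own. Each camera call takes 0.05 s, during which the arm holds its last target. There are 200 camera calls.

## Working session

There is one attempt and no reset: what is moved stays moved. The work goes in short steps, Python scripts to look and compute and a tool call to move; the robot and the scene stay as the last step left them, time stands still between calls to the robot, and variables do not carry over. Pictures are saved under pics/ and viewed, at most 10 in all, crops included, and the job is handed in when it is done.

Besides the shell and the picture viewer there is one more tool, called in YAML: its name, and indented under it one key for each argument. apply_moves: Moves the arm, as the interface text tells. Its arguments: {"type":"object","properties":{"plan":{"type":"array","items":{"type":"object","properties":{"fingers":{"type":"number"},"tx":{"type":"number"},"ty":{"type":"number"},"tz":{"type":"number"},"yaw":{"type":"number"}}}},"grip_force":{"type":"number"}},"required":["plan"]}

```bash
mkdir -p pics; cat > h.py <<'E'
import numpy as np, cv2
from bench import ctrl
from scipy.spatial.transform import Rotation as R
def cam(n):
    s=ctrl.read_state(); c=ctrl.camera(n)
    if n=="wrist":
        T=np.eye(4); w=s["orientation"]; T[:3,:3]=R.from_quat([w[1],w[2],w[3],w[0]]).as_matrix(); T[:3,3]=s["tcp_pos"]
        c["T"]=T@np.array(c["hand_eye"])
    return c
def ray(c,u,v):
    k=c["K"]; d=np.array([(u-k[0][2])/k[0][0],(v-k[1][2])/k[1][1]]); s=d.copy()
    for _ in range(20): s=d/(1+c["k1"]*(s@s))
    return c["T"][:3,3], c["T"][:3,:3]@np.array([s[0],-s[1],-1.])
def atz(c,u,v,z):
    o,d=ray(c,u,v); return o+d*(z-o[2])/d[2]
def cloud(c):
    h,w=c["depth"].shape; vv,uu=np.mgrid[:h,:w]; k=c["K"]
    d=np.stack([(uu-k[0][2])/k[0][0],(vv-k[1][2])/k[1][1]],-1); s=d.copy()
    for _ in range(20): s=d/(1+c["k1"]*(s**2).sum(-1,keepdims=True))
    p=np.stack([s[...,0],-s[...,1],-np.ones((h,w))],-1)*c["depth"][...,None]
    P=p@c["T"][:3,:3].T+c["T"][:3,3]; P[c["depth"]==0]=np.nan; return P
def save(c,f,crop=None,k=1):
    im=c["image"][...,::-1]
    if crop: u0,v0,u1,v1=crop; im=im[v0:v1,u0:u1]
    cv2.imwrite("pics/"+f,cv2.resize(im,None,fx=k,fy=k,interpolation=cv2.INTER_CUBIC))
E
python3 - <<'E'
from h import *
import pickle
for n in("top","scene"):
    c=cam(n); save(c,n+"0.png"); pickle.dump(c,open(n+".pkl","wb")); print(n,c["T"].round(3).tolist(),np.array(c["K"]).round(1).tolist(),c["k1"])
print(ctrl.read_state(),ctrl.nose_length)
E
```

```text
top [[-0.017, 0.985, -0.173, 0.286], [-1.0, -0.016, 0.007, -0.033], [0.004, 0.173, 0.985, 1.305], [0.0, 0.0, 0.0, 1.0]] [[490.5, 0.0, 278.2], [0.0, 490.5, 210.4], [0.0, 0.0, 1.0]] -0.047695474068382
scene [[0.599, 0.343, -0.724, -0.391], [-0.801, 0.275, -0.532, -0.678], [0.016, 0.898, 0.439, 0.62], [0.0, 0.0, 0.0, 1.0]] [[415.9, 0.0, 284.9], [0.0, 415.9, 212.6], [0.0, 0.0, 1.0]] -0.065634103038653
{'clock': 0.1, 'q': array([ 1.11582114,  0.41180094, -0.01272728,  1.59691924,  0.0056414 ,
        1.13428041, -0.08220755]), 'qd': array([ 0.00036445, -0.00245862, -0.00046203, -0.00373697,  0.00017147,
       -0.00187037, -0.0003146 ]), 'tau': array([ 2.52123151e-03, -5.89092171e+01,  6.43441435e-01, -2.91709059e+01,
       -5.38056018e-02,  1.44468423e-02,  6.39737164e-05]), 'tcp_pos': array([ 0.23556911, -0.57848129,  0.24692172]), 'orientation': array([-6.58137255e-04,  9.81353984e-01,  1.92207927e-01, -1.93937072e-04]), 'wrist_force': array([-0.26880937, -0.3908355 ,  0.21053048]), 'wrist_torque': array([-0.01284978,  0.01096989, -0.01709116]), 'grasp_force': 0.0, 'finger_gap': 0.08782715729650434} 0.025
```

View pics/top0.png

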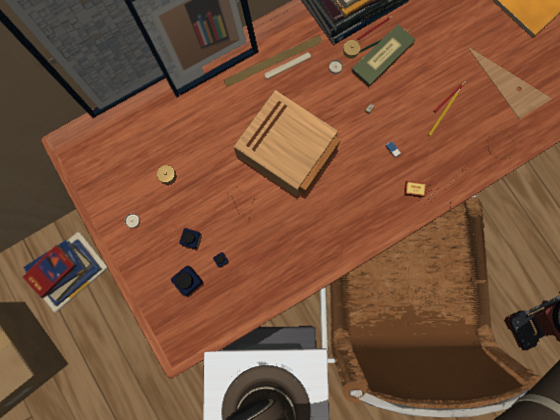

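View pics/scene0.png

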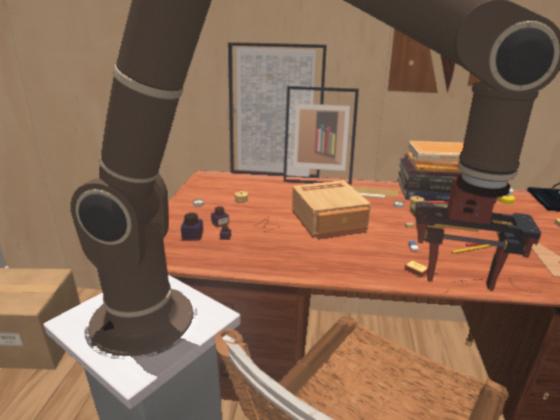

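Three ink-bottle candidates in the top view: (190,239), (187,281) and (221,260). The one at (190,239) looks middle-sized. The tidy's dark front faces lower right, along its edge from (303,192) to (337,140). Next I confirm sizes with depth and one enlarged crop.

```bash
python3 - <<'E'
from h import *
import pickle
c=pickle.load(open("top.pkl","rb")); P=cloud(c)
im=c["image"][...,::-1]
a=cv2.resize(im[215:305,150:250],None,fx=5.6,fy=5.6,interpolation=cv2.INTER_CUBIC)
b=cv2.resize(im[85:205,225:350],None,fx=4.2,fy=4.2,interpolation=cv2.INTER_CUBIC)[:504]
a=cv2.resize(a,(400,360));b=cv2.resize(b,(400,384))
o=np.zeros((384,800,3),np.uint8);o[:360,:400]=a;o[:384,400:]=b;cv2.imwrite("pics/crop1.png",o)
Z=P[...,2]
print("desk z",np.nanmedian(Z[215:235,270:300]))
H=(Z>0.012)&(Z<0.2)
m=H.astype(np.uint8); m[300:]=0
n,l,st,ce=cv2.connectedComponentsWithStats(m)
for i in range(1,n):
    if st[i,4]<15: continue
    k=l==i; q=P[k]; z=np.nanpercentile(q[:,2],95)
    r=cv2.minAreaRect(q[q[:,2]>.012][:,:2].astype(np.float32)*1000)
    print(ce[i].round(0),st[i,4],"z95",z.round(4),"rect",np.round(r[0],1),np.round(r[1],1),round(r[2],1))
# bottle shoulders & tidy top
for (u0,v0,u1,v1,lo,hi) in [(176,225,206,252,.028,.040),(176,225,206,252,.045,.06),(168,262,208,300,.03,.2),(225,85,350,205,.080,.1)]:
    q=P[v0:v1,u0:u1].reshape(-1,3); q=q[(q[:,2]>lo)&(q[:,2]<hi)]
    print(len(q),np.median(q[:,2]),cv2.minAreaRect((q[:,:2]*1000).astype(np.float32)))
E
```

```text
desk z 0.0006191111913838032
[130.  72.] 11661 z95 0.192 rect [866.9 327.4] [138.9 848.8] 29.9
[349.  14.] 2417 z95 0.1486 rect [1060.2 -279. ] [305.3 140.5] 89.6
[532.  12.] 1315 z95 0.0224 rect [1077.4 -794. ] [115.3 192.8] 0.7
[383.  55.] 1578 z95 0.0262 rect [ 958.9 -345.7] [ 74.2 199.2] 44.5
[273.  58.] 417 z95 0.0246 rect [947.2 -32.3] [ 18.4 302.1] 25.6
[351.  48.] 239 z95 0.0315 rect [ 975.9 -255.9] [46.1 49.1] 84.8
[334.  62.] 22 z95 0.02 rect [ 936.6 -207.2] [13.6 30.2] 21.4
[288. 143.] 6429 z95 0.0924 rect [683.  -71.4] [220.4 192.7] 54.4
[369. 107.] 30 z95 0.0178 rect [ 799.  -299.3] [12.1 25.9] 49.9
[393. 148.] 60 z95 0.0177 rect [ 680.4 -358.2] [39.9 19.9] 27.1
[166. 174.] 258 z95 0.0313 rect [615.4 260.4] [46.6 47. ] 21.6
[415. 188.] 261 z95 0.0206 rect [ 567.  -412.3] [54.1 37.5] 83.6
[190. 238.] 327 z95 0.0548 rect [440.1 191.9] [47.4 46.6] 71.9
[220. 259.] 147 z95 0.0384 rect [383.6 112.5] [31.  31.8] 30.7
[186. 281.] 593 z95 0.0714 rect [328.8 198.5] [60.  60.5] 39.3
175 0.033172645711476045 ((439.4576416015625, 191.86195373535156), (45.97575378417969, 45.284427642822266), 71.23755645751953)
119 0.05249551901493965 ((439.8389892578125, 192.02822875976562), (30.30765151977539, 28.737443923950195), 43.08876419067383)
561 0.04678476171738 ((328.9376525878906, 198.59719848632812), (59.786293029785156, 60.47493362426758), 39.30713653564453)
5593 0.08858150600175208 ((683.550537109375, -70.86685180664062), (218.87451171875, 192.4147491455078), 54.370731353759766)
```

View pics/crop1.png

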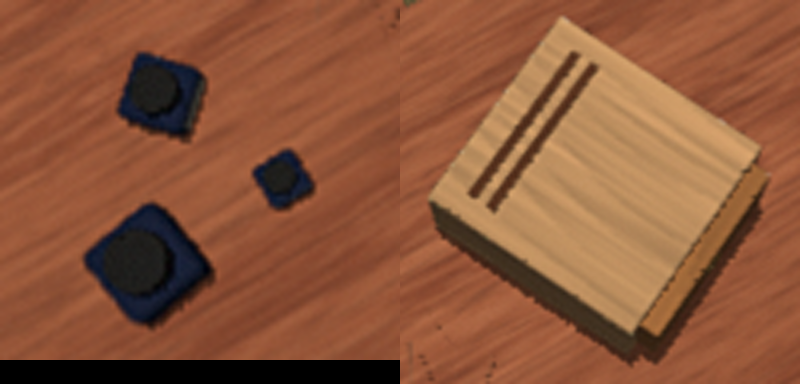

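The left half of the crop shows the middle bottle. It measures 46×46 with its top at 52 mm, against 60 mm wide for the large one and 31 mm for the small one, so (190,239) is the target. The right half shows the drawer front at lower right, about (700,255) in the crop. Next I fit the tidy's position precisely.

```bash
python3 - <<'E'
from h import *
import pickle
c=pickle.load(open("top.pkl","rb")); P=cloud(c)
sc=pickle.load(open("scene.pkl","rb")); S=cloud(sc)
def box(q,a):
    a=np.radians(a); e=np.array([[np.cos(a),np.sin(a)],[-np.sin(a),np.cos(a)]]); r=q[:,:2]@e.T
    lo,hi=np.percentile(r,[.3,99.7],0); return r,lo,hi,e
for nm,Q in(("top",P[85:205,225:350]),("scene",S[160:250,280:380])):
    q=Q.reshape(-1,3); q=q[(np.abs(q[:,0]-.66)<.25)&(np.abs(q[:,1]+.09)<.25)]
    t=q[(q[:,2]>.0835)&(q[:,2]<.1)]
    best=min(np.arange(48,60,.1),key=lambda a:np.prod(box(t,a)[2]-box(t,a)[1]))
    r,lo,hi,e=box(t,best); print(nm,"case top",np.median(t[:,2]),best,(hi-lo)*1e3,"ctr",((lo+hi)/2)@e,"front edge tidy-x",lo[0])
    f=q[(q[:,2]>.03)&(q[:,2]<.082)]; rf=f[:,:2]@e.T; k=(rf[:,0]<lo[0]-.008)&(rf[:,1]>lo[1]-.01)&(rf[:,1]<hi[1]+.01)
    rf=rf[k];f=f[k]
    print(len(rf), "front face x pct rel",((np.percentile(rf[:,0],[1,5,50])-lo[0])*1e3).round(1),"y",np.percentile(rf[:,1],[1,99]),"z",np.percentile(f[:,2],[2,50,98]).round(4))
    ang=np.radians(best); 
    for y in ((lo[1]+hi[1])/2,): print("push pt",np.array([lo[0]-.018,y])@e)
# corners by pixel: case-top corners in crop -> image
k=400/(125*4.2)*4.2
E
```

```text
top case top 0.08868893972184555 54.30000000000009 [199.31146078 189.53586068] ctr [ 0.68797854 -0.06388297] front edge tidy-x 0.249929797137336
316 front face x pct rel [-18.8 -18.4 -15. ] y [-0.67638946 -0.51326165] z [0.0325 0.0771 0.0816]
push pt [ 0.61932157 -0.15942925]
scene case top 0.08873766278950901 54.600000000000094 [202.16880813 190.29277821] ctr [ 0.68623017 -0.06202756] front edge tidy-x 0.24587542528533565
778 front face x pct rel [-19.7 -18.3 -15.1] y [-0.6761163  -0.51290959] z [0.0312 0.0564 0.0798]
push pt [ 0.61724681 -0.15909656]
```

apply_moves:
  plan:
    - {"fingers":1,"tx":0.047,"ty":-0.0217}
    - {"fingers":1,"tx":0.047,"ty":-0.0217}
    - {"fingers":1,"tx":0.047,"ty":-0.0217}
    - {"fingers":1,"tx":0.047,"ty":-0.0217}
    - {"fingers":1,"tx":0.047,"ty":-0.0217}
    - {"fingers":1,"tx":0.047,"ty":-0.0217}
    - {"fingers":1,"tx":0.047,"ty":-0.0217}
    - {"fingers":1,"tx":0.047,"ty":-0.0217}
    - {"fingers":1,"tx":0.047,"ty":-0.0217}
    - {"fingers":1,"tx":0.047,"ty":-0.0217}
  grip_force: 10

```text
invalid input at $.plan[0]: expected keys fingers, tx, ty, tz, yaw
```

apply_moves:
  plan:
    - {"fingers":1,"yaw":-10}
    - {"fingers":1,"yaw":-10}
    - {"fingers":1,"yaw":-10}
    - {"fingers":1,"yaw":-2.2}
    - {"fingers":1}
    - {"fingers":1}

```text
invalid input at $.plan[0]: expected keys fingers, tx, ty, tz, yaw
```

apply_moves:
  plan:
    - {"fingers":1,"tx":0.047,"ty":-0.0217,"tz":0,"yaw":0}
    - {"fingers":1,"tx":0.047,"ty":-0.0217,"tz":0,"yaw":0}
    - {"fingers":1,"tx":0.047,"ty":-0.0217,"tz":0,"yaw":0}
    - {"fingers":1,"tx":0.047,"ty":-0.0217,"tz":0,"yaw":0}
    - {"fingers":1,"tx":0.047,"ty":-0.0217,"tz":0,"yaw":0}
    - {"fingers":1,"tx":0.047,"ty":-0.0217,"tz":0,"yaw":0}
    - {"fingers":1,"tx":0.047,"ty":-0.0217,"tz":0,"yaw":0}
    - {"fingers":1,"tx":0.047,"ty":-0.0217,"tz":0,"yaw":0}
    - {"fingers":1,"tx":0.047,"ty":-0.0217,"tz":0,"yaw":0}
    - {"fingers":1,"tx":0.047,"ty":-0.0217,"tz":0,"yaw":0}
  grip_force: 10

```text
clock: 1.35
tcp_pos: [0.5899, -0.1993, 0.2473]
orientation: [-0.0, 0.981, 0.192, -0.0]
wrist_force: [-0.4, -1.1, -0.0]
finger_gap: 0.0005
grasp_force: 0.0
```

apply_moves:
  plan:
    - {"fingers":1,"tx":0,"ty":0,"tz":0,"yaw":-10}
    - {"fingers":1,"tx":0,"ty":0,"tz":0,"yaw":-10}
    - {"fingers":1,"tx":0,"ty":0,"tz":0,"yaw":-10}
    - {"fingers":1,"tx":0,"ty":0,"tz":0,"yaw":-2.2}
    - {"fingers":1,"tx":0,"ty":0,"tz":0,"yaw":0}
    - {"fingers":1,"tx":0,"ty":0,"tz":0,"yaw":0}

```text
clock: 2.1
tcp_pos: [0.5891, -0.2006, 0.2476]
orientation: [-0.0, 0.89, 0.456, -0.0]
wrist_force: [0.1, -0.6, 0.4]
finger_gap: 0.0005
grasp_force: 0.0
```

apply_moves:
  plan:
    - {"fingers":1,"tx":0,"ty":0,"tz":0.045,"yaw":0}
    - {"fingers":1,"tx":0,"ty":0,"tz":0.045,"yaw":0}
    - {"fingers":1,"tx":0,"ty":0,"tz":0.045,"yaw":0}
    - {"fingers":1,"tx":0,"ty":0,"tz":0.045,"yaw":0}
    - {"fingers":1,"tx":0.01,"ty":0,"tz":0,"yaw":0}
    - {"fingers":1,"tx":0.01,"ty":0,"tz":0,"yaw":0}
    - {"fingers":1,"tx":0.008,"ty":0,"tz":0,"yaw":0}
    - {"fingers":1,"tx":0.004,"ty":0,"tz":0,"yaw":0}
    - {"fingers":1,"tx":0,"ty":0,"tz":0,"yaw":0}
    - {"fingers":1,"tx":0,"ty":0,"tz":0,"yaw":0}

```text
clock: 3.35
tcp_pos: [0.6077, -0.175, 0.0679]
orientation: [0.0, 0.89, 0.457, -0.0]
wrist_force: [0.6, -0.4, -0.0]
finger_gap: 0.0008
grasp_force: 0.0
```

apply_moves:
  plan:
    - {"fingers":1,"tx":0.001,"ty":0,"tz":0,"yaw":0}
    - {"fingers":1,"tx":0.001,"ty":0,"tz":0,"yaw":0}
    - {"fingers":1,"tx":0.001,"ty":0,"tz":0,"yaw":0}

```text
clock: 3.72
tcp_pos: [0.6095, -0.1722, 0.0676]
orientation: [-0.0, 0.89, 0.457, -0.0]
wrist_force: [-0.5, 0.1, 0.2]
finger_gap: 0.0006
grasp_force: 0.0
```

apply_moves:
  plan:
    - {"fingers":1,"tx":0.001,"ty":0,"tz":0,"yaw":0}
    - {"fingers":1,"tx":0.001,"ty":0,"tz":0,"yaw":0}
    - {"fingers":1,"tx":0.001,"ty":0,"tz":0,"yaw":0}

```text
clock: 4.1
tcp_pos: [0.6114, -0.1696, 0.0677]
orientation: [-0.0, 0.89, 0.457, -0.0]
wrist_force: [-0.2, 0.8, -0.3]
finger_gap: 0.0002
grasp_force: 0.0
```

apply_moves:
  plan:
    - {"fingers":1,"tx":0.001,"ty":0,"tz":0,"yaw":0}
    - {"fingers":1,"tx":0.001,"ty":0,"tz":0,"yaw":0}

```text
clock: 4.35
tcp_pos: [0.6125, -0.168, 0.0677]
orientation: [0.0, 0.89, 0.457, -0.0]
wrist_force: [-0.2, -0.6, -0.1]
finger_gap: 0.0006
grasp_force: 0.0
```

apply_moves:
  plan:
    - {"fingers":1,"tx":0.001,"ty":0,"tz":0,"yaw":0}

```text
clock: 4.47
tcp_pos: [0.6131, -0.1672, 0.0676]
orientation: [0.0, 0.89, 0.457, -0.0]
wrist_force: [0.9, 0.1, -0.2]
finger_gap: 0.0005
grasp_force: 0.0
```

apply_moves:
  plan:
    - {"fingers":1,"tx":0.001,"ty":0,"tz":0,"yaw":0}

```text
clock: 4.6
tcp_pos: [0.6134, -0.1669, 0.0676]
orientation: [0.0, 0.89, 0.457, -0.0]
wrist_force: [-2.5, -2.6, 2.2]
finger_gap: 0.0005
grasp_force: 1.5
```

apply_moves:
  plan:
    - {"fingers":1,"tx":0.001,"ty":0,"tz":0,"yaw":0}

```text
clock: 4.72
tcp_pos: [0.6135, -0.1667, 0.0677]
orientation: [0.0, 0.89, 0.456, -0.001]
wrist_force: [-4.3, -2.8, 3.4]
finger_gap: 0.0004
grasp_force: 2.6
```

apply_moves:
  plan:
    - {"fingers":1,"tx":0.001,"ty":0,"tz":0,"yaw":0}

```text
clock: 4.85
tcp_pos: [0.6139, -0.1661, 0.0676]
orientation: [0.0, 0.89, 0.456, -0.001]
wrist_force: [-4.2, -3.6, 3.8]
finger_gap: 0.0004
grasp_force: 2.7
```

apply_moves:
  plan:
    - {"fingers":1,"tx":0.001,"ty":0,"tz":0,"yaw":0}

```text
clock: 4.97
tcp_pos: [0.6144, -0.1653, 0.0676]
orientation: [0.0, 0.89, 0.456, -0.001]
wrist_force: [-3.9, -3.6, 2.6]
finger_gap: 0.0004
grasp_force: 2.7
```

apply_moves:
  plan:
    - {"fingers":1,"tx":0.001,"ty":0,"tz":0,"yaw":0}
    - {"fingers":1,"tx":0.001,"ty":0,"tz":0,"yaw":0}

```text
clock: 5.22
tcp_pos: [0.6156, -0.1637, 0.0677]
orientation: [0.0, 0.89, 0.456, -0.001]
wrist_force: [-5.4, -3.3, 3.2]
finger_gap: 0.0007
grasp_force: 2.7
```

apply_moves:
  plan:
    - {"fingers":1,"tx":0.001,"ty":0,"tz":0,"yaw":0}

```text
clock: 5.35
tcp_pos: [0.6161, -0.1629, 0.0676]
orientation: [0.0, 0.89, 0.456, -0.001]
wrist_force: [-4.0, -4.5, 4.5]
finger_gap: 0.0008
grasp_force: 2.7
```

apply_moves:
  plan:
    - {"fingers":1,"tx":0.001,"ty":0,"tz":0,"yaw":0}

```text
clock: 5.48
tcp_pos: [0.6168, -0.1621, 0.0677]
orientation: [0.0, 0.89, 0.456, -0.001]
wrist_force: [-4.1, -2.9, 3.7]
finger_gap: 0.0003
grasp_force: 2.7
```

apply_moves:
  plan:
    - {"fingers":1,"tx":0.001,"ty":0,"tz":0,"yaw":0}

```text
clock: 5.6
tcp_pos: [0.6173, -0.1613, 0.0677]
orientation: [0.0, 0.89, 0.456, -0.001]
wrist_force: [-2.6, -3.7, 3.2]
finger_gap: 0.0007
grasp_force: 2.8
```

apply_moves:
  plan:
    - {"fingers":1,"tx":0.001,"ty":0,"tz":0,"yaw":0}

```text
clock: 5.72
tcp_pos: [0.6179, -0.1605, 0.0676]
orientation: [0.0, 0.89, 0.456, -0.001]
wrist_force: [-5.6, -3.7, 4.1]
finger_gap: 0.0007
grasp_force: 2.8
```

apply_moves:
  plan:
    - {"fingers":1,"tx":0.001,"ty":0,"tz":0,"yaw":0}

```text
clock: 5.85
tcp_pos: [0.6185, -0.1596, 0.0676]
orientation: [0.0, 0.89, 0.456, -0.001]
wrist_force: [-4.8, -4.2, 3.6]
finger_gap: 0.0006
grasp_force: 2.8
```

apply_moves:
  plan:
    - {"fingers":1,"tx":0.001,"ty":0,"tz":0,"yaw":0}

```text
clock: 5.98
tcp_pos: [0.6191, -0.1589, 0.0676]
orientation: [0.0, 0.89, 0.456, -0.001]
wrist_force: [-3.9, -3.9, 3.7]
finger_gap: 0.0003
grasp_force: 2.8
```

apply_moves:
  plan:
    - {"fingers":1,"tx":0.001,"ty":0,"tz":0,"yaw":0}

```text
clock: 6.1
tcp_pos: [0.6196, -0.158, 0.0676]
orientation: [0.0, 0.89, 0.456, -0.001]
wrist_force: [-3.8, -3.6, 3.3]
finger_gap: 0.0005
grasp_force: 2.8
```

apply_moves:
  plan:
    - {"fingers":1,"tx":0.001,"ty":0,"tz":0,"yaw":0}

```text
clock: 6.22
tcp_pos: [0.6202, -0.1573, 0.0677]
orientation: [0.0, 0.89, 0.456, -0.001]
wrist_force: [-4.3, -4.7, 3.4]
finger_gap: 0.0005
grasp_force: 2.8
```

apply_moves:
  plan:
    - {"fingers":1,"tx":0.001,"ty":0,"tz":0,"yaw":0}

```text
clock: 6.35
tcp_pos: [0.6208, -0.1565, 0.0676]
orientation: [0.0, 0.89, 0.456, -0.001]
wrist_force: [-4.3, -3.4, 4.1]
finger_gap: 0.0004
grasp_force: 3.2
```

apply_moves:
  plan:
    - {"fingers":1,"tx":0.001,"ty":0,"tz":0,"yaw":0}

```text
clock: 6.48
tcp_pos: [0.6212, -0.1559, 0.0677]
orientation: [0.0, 0.89, 0.456, -0.001]
wrist_force: [-5.4, -4.5, 5.2]
finger_gap: 0.0003
grasp_force: 3.3
```

apply_moves:
  plan:
    - {"fingers":1,"tx":0.001,"ty":0,"tz":0,"yaw":0}

```text
clock: 6.6
tcp_pos: [0.6217, -0.1552, 0.0677]
orientation: [0.0, 0.89, 0.456, -0.001]
wrist_force: [-5.3, -4.1, 4.4]
finger_gap: 0.0009
grasp_force: 3.3
```

apply_moves:
  plan:
    - {"fingers":1,"tx":0.001,"ty":0,"tz":0,"yaw":0}

```text
clock: 6.72
tcp_pos: [0.6223, -0.1544, 0.0676]
orientation: [0.0, 0.89, 0.456, -0.001]
wrist_force: [-5.9, -4.4, 4.8]
finger_gap: 0.0003
grasp_force: 3.4
```

apply_moves:
  plan:
    - {"fingers":1,"tx":0.001,"ty":0,"tz":0,"yaw":0}

```text
clock: 6.85
tcp_pos: [0.6227, -0.1539, 0.0677]
orientation: [0.0, 0.89, 0.456, -0.002]
wrist_force: [-6.8, -5.5, 5.1]
finger_gap: 0.0002
grasp_force: 4.5
```

apply_moves:
  plan:
    - {"fingers":1,"tx":0.0007,"ty":-0.0005,"tz":-0.001,"yaw":0}

```text
clock: 6.98
tcp_pos: [0.6226, -0.1538, 0.0679]
orientation: [0.001, 0.89, 0.456, -0.002]
wrist_force: [-1.9, -7.4, -5.7]
finger_gap: 0.0005
grasp_force: 3.9
```

apply_moves:
  plan:
    - {"fingers":1,"tx":0.001,"ty":0.0002,"tz":0.0005,"yaw":0}

```text
clock: 7.1
tcp_pos: [0.6227, -0.1536, 0.0677]
orientation: [0.001, 0.89, 0.456, -0.003]
wrist_force: [-8.7, -8.6, 7.2]
finger_gap: 0.0003
grasp_force: 5.8
```

apply_moves:
  plan:
    - {"fingers":1,"tx":0.0006,"ty":0,"tz":-0.0003,"yaw":0}

```text
clock: 7.22
tcp_pos: [0.6227, -0.1535, 0.0678]
orientation: [0.001, 0.89, 0.456, -0.003]
wrist_force: [-7.0, -10.1, 1.6]
finger_gap: 0.0005
grasp_force: 5.8
```

apply_moves:
  plan:
    - {"fingers":1,"tx":0.0007,"ty":0,"tz":-0.0001,"yaw":0}

```text
clock: 7.35
tcp_pos: [0.6228, -0.1535, 0.0678]
orientation: [0.001, 0.89, 0.455, -0.003]
wrist_force: [-8.8, -10.0, 2.6]
finger_gap: 0.0005
grasp_force: 6.6
```

apply_moves:
  plan:
    - {"fingers":1,"tx":0.0004,"ty":0,"tz":-0.0001,"yaw":0}

```text
clock: 7.48
tcp_pos: [0.6228, -0.1535, 0.0678]
orientation: [0.001, 0.89, 0.455, -0.004]
wrist_force: [-8.4, -10.6, 2.6]
finger_gap: 0.0003
grasp_force: 6.8
```

apply_moves:
  plan:
    - {"fingers":1,"tx":-0.003,"ty":0,"tz":0,"yaw":0}
    - {"fingers":1,"tx":-0.05,"ty":0,"tz":0,"yaw":0}
    - {"fingers":-1,"tx":-0.06,"ty":0,"tz":0,"yaw":0}
    - {"fingers":-1,"tx":-0.04,"ty":0,"tz":-0.04,"yaw":0}
    - {"fingers":-1,"tx":0,"ty":0,"tz":-0.06,"yaw":0}
    - {"fingers":-1,"tx":0,"ty":0,"tz":-0.06,"yaw":0}
    - {"fingers":-1,"tx":0,"ty":0,"tz":0,"yaw":0}

```text
clock: 8.35
tcp_pos: [0.5396, -0.2739, 0.2342]
orientation: [0.004, 0.89, 0.457, 0.003]
wrist_force: [-0.6, -0.1, -0.1]
finger_gap: 0.0467
grasp_force: 0.0
```

```bash
python3 - <<'E'
from h import *
import pickle
c=cam("top"); save(c,"top1.png",(130,80,410,290),2.8); pickle.dump(c,open("top1.pkl","wb"))
print(ctrl.read_state()["tcp_pos"])
P=cloud(c); q=P[85:260,225:400].reshape(-1,3); q=q[(q[:,2]>.06)&(q[:,2]<.082)]
a=np.radians(54.4);e=np.array([[np.cos(a),np.sin(a)],[-np.sin(a),np.cos(a)]]); r=(q[:,:2]-[.687,-.063])@e.T
r=r[(r[:,0]<-.1)&(np.abs(r[:,1])<.1)]; print(len(r),np.percentile(r[:,0],[1,10,50]))
E
```

```text
[ 0.53811559 -0.27341283  0.23119458]
509 [-0.17082687 -0.16917524 -0.15996767]
```

View pics/top1.png

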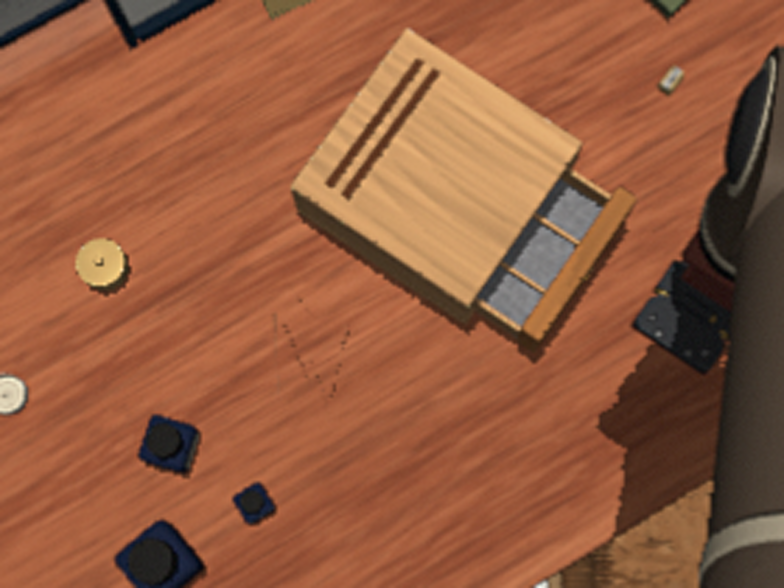

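The picture shows the drawer springing out, with its front near (580,265) and the stall near (545,255) in the crop. The latch has let go, so I move to the bottle.

apply_moves:
  plan:
    - {"fingers":-1,"tx":0.032,"ty":-0.035,"tz":0,"yaw":0}
    - {"fingers":-1,"tx":0.032,"ty":-0.035,"tz":0,"yaw":0}
    - {"fingers":-1,"tx":0.032,"ty":-0.035,"tz":0,"yaw":0}
    - {"fingers":-1,"tx":0.032,"ty":-0.035,"tz":0,"yaw":0}
    - {"fingers":-1,"tx":0.032,"ty":-0.035,"tz":0,"yaw":0}
    - {"fingers":-1,"tx":0.032,"ty":-0.035,"tz":0,"yaw":0}
    - {"fingers":-1,"tx":0.032,"ty":-0.035,"tz":0,"yaw":0}
    - {"fingers":-1,"tx":0.032,"ty":-0.035,"tz":0,"yaw":0}
    - {"fingers":-1,"tx":0.032,"ty":-0.035,"tz":0,"yaw":0}
    - {"fingers":-1,"tx":0.032,"ty":-0.035,"tz":0,"yaw":0}
  grip_force: 15

```text
clock: 9.65
tcp_pos: [0.4375, 0.1922, 0.2273]
orientation: [-0.0, 0.89, 0.457, -0.001]
wrist_force: [0.4, -0.6, -0.4]
finger_gap: 0.0879
grasp_force: 0.0
```

apply_moves:
  plan:
    - {"fingers":-1,"tx":0,"ty":0,"tz":0,"yaw":-8.5}
    - {"fingers":-1,"tx":0,"ty":0,"tz":0,"yaw":-8.5}
    - {"fingers":-1,"tx":0,"ty":0,"tz":0,"yaw":0}
    - {"fingers":-1,"tx":0,"ty":0,"tz":0,"yaw":0}

```text
clock: 10.15
tcp_pos: [0.4384, 0.1906, 0.2279]
orientation: [-0.0, 0.813, 0.582, -0.001]
wrist_force: [0.1, 0.2, 0.1]
finger_gap: 0.0877
grasp_force: 0.0
```

```bash
cat > w.py <<'E'
from h import *
import sys
c=cam("wrist"); save(c,sys.argv[1])
s=ctrl.read_state(); w=s["orientation"]; print(s["tcp_pos"],"ang",np.degrees(2*np.arctan2(w[2],w[1])))
P=cloud(c); q=P.reshape(-1,3)
for lo,hi in((.028,.042),(.045,.06)):
    t=q[(q[:,2]>lo)&(q[:,2]<hi)&(np.hypot(q[:,0]-.44,q[:,1]-.192)<.04)]
    if len(t)>20: print(len(t),np.median(t[:,2]),cv2.minAreaRect((t[:,:2]*1000).astype(np.float32)))
E
python3 w.py w0.png
```

```text
[0.43852409 0.19058548 0.22812314] ang 71.19797397814577
1011 0.03315111887473804 ((440.6387023925781, 195.2398681640625), (45.768001556396484, 45.3250617980957), 71.67401123046875)
749 0.052223250860151116 ((440.6332702636719, 195.24990844726562), (30.552236557006836, 30.27663230895996), 72.32766723632812)
```

View pics/w0.png

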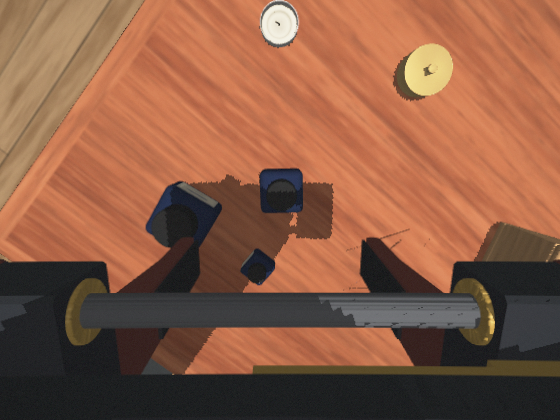

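The wrist view shows the middle bottle at (281,190) between the open jaws, clear of the large bottle at (180,215) and the small one at (258,267). I descend to grip it.

apply_moves:
  plan:
    - {"fingers":-1,"tx":0.0037,"ty":0.0003,"tz":0.04,"yaw":0}
    - {"fingers":-1,"tx":0,"ty":0,"tz":0.04,"yaw":0}
    - {"fingers":-1,"tx":0,"ty":0,"tz":0.04,"yaw":0}
    - {"fingers":-1,"tx":0,"ty":0,"tz":0.03,"yaw":0}
    - {"fingers":-1,"tx":0,"ty":0,"tz":0.025,"yaw":0}
    - {"fingers":-1,"tx":0,"ty":0,"tz":0.016,"yaw":0}
    - {"fingers":-1,"tx":0,"ty":0,"tz":0,"yaw":0}
    - {"fingers":-1,"tx":0,"ty":0,"tz":0,"yaw":0}

```text
clock: 11.2
tcp_pos: [0.4407, 0.1945, 0.0383]
orientation: [0.0, 0.812, 0.583, 0.001]
wrist_force: [-0.0, 0.2, 0.1]
finger_gap: 0.0879
grasp_force: 0.0
```

apply_moves:
  plan:
    - {"fingers":1,"tx":0,"ty":0,"tz":0,"yaw":0}
    - {"fingers":1,"tx":0,"ty":0,"tz":0,"yaw":0}
    - {"fingers":1,"tx":0,"ty":0,"tz":0,"yaw":0}
    - {"fingers":1,"tx":0,"ty":0,"tz":0,"yaw":0}
    - {"fingers":1,"tx":0,"ty":0,"tz":0,"yaw":0}
    - {"fingers":1,"tx":0,"ty":0,"tz":0,"yaw":0}

```text
clock: 11.95
tcp_pos: [0.4403, 0.1941, 0.0377]
orientation: [0.0, 0.812, 0.583, 0.0]
wrist_force: [-0.1, 0.2, 2.5]
finger_gap: 0.046
grasp_force: 15.0
```

apply_moves:
  plan:
    - {"fingers":1,"tx":0,"ty":0,"tz":-0.02,"yaw":0}
    - {"fingers":1,"tx":0,"ty":0,"tz":-0.04,"yaw":0}
    - {"fingers":1,"tx":0,"ty":0,"tz":-0.04,"yaw":0}
    - {"fingers":1,"tx":0,"ty":0,"tz":-0.04,"yaw":5}
    - {"fingers":1,"tx":0,"ty":0,"tz":-0.02,"yaw":6}
    - {"fingers":1,"tx":0,"ty":0,"tz":0,"yaw":5.9}
  grip_force: 20

```text
clock: 12.7
tcp_pos: [0.4409, 0.1945, 0.1992]
orientation: [0.0, 0.89, 0.456, 0.001]
wrist_force: [-0.2, -0.5, -1.5]
finger_gap: 0.0461
grasp_force: 20.0
```

apply_moves:
  plan:
    - {"fingers":1,"tx":-0.0313,"ty":0.0351,"tz":0,"yaw":0}
    - {"fingers":1,"tx":-0.0313,"ty":0.0351,"tz":0,"yaw":0}
    - {"fingers":1,"tx":-0.0313,"ty":0.0351,"tz":0,"yaw":0}
    - {"fingers":1,"tx":-0.0313,"ty":0.0351,"tz":0,"yaw":0}
    - {"fingers":1,"tx":-0.0313,"ty":0.0351,"tz":0,"yaw":0}
    - {"fingers":1,"tx":-0.0313,"ty":0.0351,"tz":0,"yaw":0}
    - {"fingers":1,"tx":-0.0313,"ty":0.0351,"tz":0,"yaw":0}
    - {"fingers":1,"tx":-0.0313,"ty":0.0351,"tz":0,"yaw":0}
    - {"fingers":1,"tx":-0.0313,"ty":0.0351,"tz":0,"yaw":0}
    - {"fingers":1,"tx":-0.0313,"ty":0.0351,"tz":0,"yaw":0}

```text
clock: 13.95
tcp_pos: [0.5438, -0.2658, 0.1973]
orientation: [-0.0, 0.889, 0.458, -0.0]
wrist_force: [0.5, -0.1, -0.6]
finger_gap: 0.0459
grasp_force: 20.0
```

apply_moves:
  plan:
    - {"fingers":1,"tx":0,"ty":0,"tz":0,"yaw":0}
    - {"fingers":1,"tx":0,"ty":0,"tz":0,"yaw":0}

```text
clock: 14.2
tcp_pos: [0.5436, -0.2636, 0.197]
orientation: [-0.001, 0.889, 0.458, -0.0]
wrist_force: [-0.4, -0.1, -0.9]
finger_gap: 0.0459
grasp_force: 20.0
```

```bash
cat > st.py <<'E'
from h import *
import pickle
s=ctrl.read_state(); w=s["orientation"]; print(s["tcp_pos"],"ang",np.degrees(2*np.arctan2(w[2],w[1])))
a=np.radians(54.4);e=np.array([[np.cos(a),np.sin(a)],[-np.sin(a),np.cos(a)]])
tt=e@(s["tcp_pos"][:2]-[.687,-.063]); print("tcp in tidy",tt)
for n in("wrist","top"):
    c=cam(n); pickle.dump(c,open(n+"2.pkl","wb")); q=cloud(c).reshape(-1,3); q=q[~np.isnan(q[:,0])]
    r=np.c_[(q[:,:2]-[.687,-.063])@e.T,q[:,2]]
    if n=="wrist": save(c,"w1.png")
    f=r[(r[:,2]>.07)&(r[:,2]<.084)&(np.abs(r[:,0]+.18)<.05)&(np.abs(r[:,1])<.1)]
    if len(f): print(n,"front top z",np.median(f[:,2]),"x",np.percentile(f[:,0],[1,50,99]),"y",np.percentile(f[:,1],[1,99]))
    t=r[(r[:,2]>.0835)&(r[:,2]<.096)&(r[:,0]>-.12)&(np.abs(r[:,1])<.12)]
    if len(t): print("case top z",np.median(t[:,2]),"front edge",np.percentile(t[:,0],1),"y",np.percentile(t[:,1],[.5,99.5]))
    g=r[(r[:,2]>.012)&(r[:,2]<.024)&(r[:,0]>-.18)&(r[:,0]<-.1)&(np.abs(r[:,1])<.026)]
    if len(g): print("stall floor z",np.median(g[:,2]),"x",np.percentile(g[:,0],[1,99]),"y",np.percentile(g[:,1],[1,99]))
    g=r[(r[:,2]>.025)&(r[:,2]<.034)&(r[:,0]>-.175)&(r[:,0]<-.12)&(np.abs(r[:,1])<.045)]
    for sg in(1,-1):
        k=g[g[:,1]*sg>0.015]
        if len(k)>5: print("rail",sg,len(k),np.percentile(k[:,1],[5,50,95]),np.median(k[:,2]))
    b=r[(r[:,2]>.036)&(r[:,2]<.05)&(np.abs(r[:,1])<.06)&(r[:,0]>-.14)&(r[:,0]<-.1)]
    if len(b): print("divider",len(b),np.percentile(b[:,0],[2,50,98]),np.median(b[:,2]))
E
python3 st.py
```

```text
[ 0.54355431 -0.26363403  0.19703649] ang 54.47481043338667
tcp in tidy [-2.46638712e-01 -1.57881856e-04]
wrist front top z 0.07772959245040728 x [-0.19508059 -0.18429762 -0.17433025] y [-0.08039893  0.07964277]
case top z 0.08729283757627866 front edge -0.09818028237454289 y [-0.09349009  0.09263328]
stall floor z 0.01998779037718046 x [-0.17183769 -0.10066827] y [-0.02544152  0.02551039]
rail 1 284 [0.02651083 0.02826426 0.03011475] 0.027835618810399754
rail -1 288 [-0.03098091 -0.02905477 -0.02730973] 0.027786567972527876
divider 1160 [-0.11812733 -0.11675055 -0.11394288] 0.04514551066366662
top front top z 0.07862093005841264 x [-0.19784427 -0.18707646 -0.17618881] y [-0.08260842  0.08072917]
case top z 0.08868950017602595 front edge -0.09781249692472439 y [-0.10028653  0.10035724]
stall floor z 0.02034049698272078 x [-0.17343868 -0.10084199] y [-0.02558196  0.02402763]
rail 1 46 [0.02497586 0.02754087 0.04235836] 0.02727924774003443
rail -1 44 [-0.03653688 -0.03004123 -0.02074271] 0.027503397907919114
divider 66 [-0.12007691 -0.11821619 -0.11605317] 0.04539048397813872
```

View pics/w1.png

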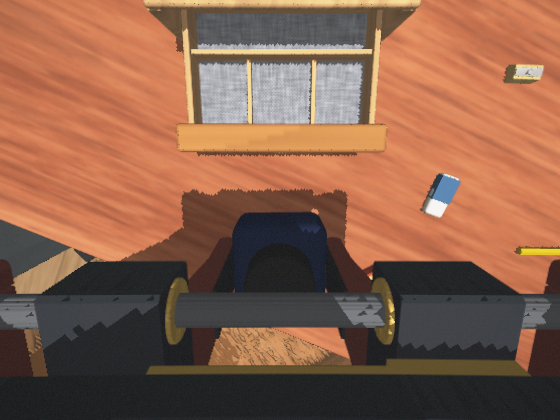

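The wrist view shows the empty stall centred near (281,92), between the rails at x≈248 and 313, and the bottle held below it. Next I check where the bottle sits in the hand.

```bash
python3 - <<'E'
from h import *
import pickle
c=pickle.load(open("wrist2.pkl","rb")); he=np.array(c["hand_eye"]); c["T"]=he; q=cloud(c).reshape(-1,3)
# tool frame: shoulder approx z: base at tip+.012 -> z_tool=.037 ; shoulder .003, cap top -.015
k=q[(np.abs(q[:,1])<.03)&(np.abs(q[:,0])<.05)&(q[:,2]<.045)&(q[:,2]>-.03)]
for lo in np.arange(-.02,.045,.005):
    t=k[(k[:,2]>=lo)&(k[:,2]<lo+.005)]
    if len(t)>10: print(lo.round(3),len(t),"x",np.percentile(t[:,0],[2,50,98]).round(4),"y",np.percentile(t[:,1],[2,98]).round(4))
E
```

```text
-0.02 730 x [0.0007 0.0092 0.0143] y [-0.029   0.0287]
-0.015 2176 x [0.0002 0.0081 0.0159] y [-0.0262  0.0258]
-0.01 544 x [-0.0025  0.0116  0.0162] y [-0.0288  0.0291]
-0.005 468 x [-0.0058  0.0115  0.0162] y [-0.0291  0.029 ]
0.0 2537 x [-0.0076  0.0138  0.0213] y [-0.0249  0.0243]
0.005 1541 x [-0.0093  0.0187  0.0237] y [-0.0254  0.0258]
0.01 363 x [0.01   0.0235 0.024 ] y [-0.0287  0.0288]
0.015 284 x [0.011  0.0235 0.024 ] y [-0.0293  0.029 ]
0.02 257 x [0.0114 0.0236 0.024 ] y [-0.0288  0.0289]
0.025 179 x [0.0213 0.0237 0.0241] y [-0.0214  0.02  ]
0.03 68 x [0.0217 0.0237 0.0239] y [-0.0221  0.0185]
```

apply_moves:
  plan:
    - {"fingers":1,"tx":0.03,"ty":0,"tz":0,"yaw":0}
    - {"fingers":1,"tx":0.03,"ty":0,"tz":0,"yaw":0}
    - {"fingers":1,"tx":0.03,"ty":0,"tz":0,"yaw":0}
    - {"fingers":1,"tx":0.0096,"ty":0,"tz":0,"yaw":0}
    - {"fingers":1,"tx":0,"ty":0,"tz":0.03,"yaw":0}
    - {"fingers":1,"tx":0,"ty":0,"tz":0.02,"yaw":0}
    - {"fingers":1,"tx":0,"ty":0,"tz":0.01,"yaw":0}
    - {"fingers":1,"tx":0,"ty":0,"tz":0,"yaw":0}
    - {"fingers":1,"tx":0,"ty":0,"tz":0,"yaw":0}

```text
clock: 15.42
tcp_pos: [0.6022, -0.1837, 0.1386]
orientation: [0.0, 0.889, 0.458, 0.0]
wrist_force: [-0.2, -0.5, -0.9]
finger_gap: 0.0457
grasp_force: 20.0
```

apply_moves:
  plan:
    - {"fingers":1,"tx":0.0004,"ty":-0.0008,"tz":0.02,"yaw":0}
    - {"fingers":1,"tx":0,"ty":0,"tz":0.02,"yaw":0}
    - {"fingers":1,"tx":0,"ty":0,"tz":0.02,"yaw":0}
    - {"fingers":1,"tx":0,"ty":0,"tz":0.012,"yaw":0}
    - {"fingers":1,"tx":0,"ty":0,"tz":0.005,"yaw":0}
    - {"fingers":1,"tx":0,"ty":0,"tz":0,"yaw":0}
    - {"fingers":1,"tx":0,"ty":0,"tz":0,"yaw":0}

```text
clock: 16.3
tcp_pos: [0.6018, -0.1828, 0.0613]
orientation: [0.0, 0.889, 0.458, 0.0]
wrist_force: [0.5, 0.8, -0.3]
finger_gap: 0.0456
grasp_force: 20.0
```

apply_moves:
  plan:
    - {"fingers":1,"tx":0,"ty":0,"tz":0.001,"yaw":0}
    - {"fingers":1,"tx":0,"ty":0,"tz":0.0005,"yaw":0}
    - {"fingers":1,"tx":0,"ty":0,"tz":0,"yaw":0}

```text
clock: 16.68
tcp_pos: [0.6014, -0.1827, 0.0593]
orientation: [0.0, 0.889, 0.458, 0.0]
wrist_force: [-0.1, 0.0, -0.5]
finger_gap: 0.046
grasp_force: 20.0
```

apply_moves:
  plan:
    - {"fingers":1,"tx":0,"ty":0,"tz":0.001,"yaw":0}
    - {"fingers":1,"tx":0,"ty":0,"tz":0,"yaw":0}

```text
clock: 16.92
tcp_pos: [0.6013, -0.1827, 0.0581]
orientation: [-0.0, 0.889, 0.458, -0.0]
wrist_force: [0.4, 0.2, -0.0]
finger_gap: 0.0459
grasp_force: 20.0
```

apply_moves:
  plan:
    - {"fingers":1,"tx":0,"ty":0,"tz":0.0006,"yaw":0}
    - {"fingers":1,"tx":0,"ty":0,"tz":0,"yaw":0}

```text
clock: 17.18
tcp_pos: [0.6014, -0.1827, 0.0578]
orientation: [0.0, 0.889, 0.458, 0.0]
wrist_force: [-0.3, 0.8, 0.9]
finger_gap: 0.0456
grasp_force: 20.0
```

apply_moves:
  plan:
    - {"fingers":-0.6,"tx":0,"ty":0,"tz":0,"yaw":0}
    - {"fingers":-0.6,"tx":0,"ty":0,"tz":0,"yaw":0}
    - {"fingers":-0.6,"tx":0,"ty":0,"tz":0,"yaw":0}
    - {"fingers":-0.6,"tx":0,"ty":0,"tz":0,"yaw":0}

```text
clock: 17.68
tcp_pos: [0.6014, -0.1827, 0.0575]
orientation: [0.0, 0.889, 0.458, 0.0]
wrist_force: [-0.2, -0.2, 0.3]
finger_gap: 0.07
grasp_force: 0.0
```

apply_moves:
  plan:
    - {"fingers":-0.6,"tx":0,"ty":0,"tz":-0.02,"yaw":0}
    - {"fingers":-0.6,"tx":0,"ty":0,"tz":-0.04,"yaw":0}
    - {"fingers":-0.6,"tx":0,"ty":0,"tz":-0.04,"yaw":0}
    - {"fingers":1,"tx":-0.03,"ty":0,"tz":-0.04,"yaw":0}
    - {"fingers":1,"tx":-0.05,"ty":0,"tz":0,"yaw":0}
    - {"fingers":1,"tx":-0.02,"ty":0,"tz":0,"yaw":0}
    - {"fingers":1,"tx":0,"ty":0,"tz":0,"yaw":0}
    - {"fingers":1,"tx":0,"ty":0,"tz":0,"yaw":0}
  grip_force: 10

```text
clock: 18.68
tcp_pos: [0.5442, -0.2622, 0.1976]
orientation: [-0.0, 0.889, 0.458, 0.001]
wrist_force: [0.4, -0.6, -0.7]
finger_gap: 0.0237
grasp_force: 0.0
```

```bash
sed -i 's/w1.png/w2.png/' st.py; cat >> st.py <<'E'
    for lo,hi in((.048,.058),(.066,.0755)):
        b=r[(r[:,2]>lo)&(r[:,2]<hi)&(np.abs(r[:,0]+.147)<.025)&(np.abs(r[:,1])<.035)]
        if len(b): print("bottle",len(b),np.median(b[:,2]),cv2.minAreaRect((b[:,:2]*1000).astype(np.float32)))
E
python3 st.py
```

```text
[ 0.5442171  -0.26222464  0.19764683] ang 54.56688385264208
tcp in tidy [-2.45106917e-01  1.23644611e-04]
wrist front top z 0.07751652977007195 x [-0.1950604  -0.18191468 -0.13485819] y [-0.07993297  0.07915814]
case top z 0.08748359863144484 front edge -0.09825919147406408 y [-0.093586    0.09276348]
stall floor z 0.01998394532036632 x [-0.17202271 -0.10021574] y [-0.02590164  0.02590546]
rail 1 286 [0.02655943 0.0283327  0.03025149] 0.027772111722444592
rail -1 274 [-0.03093624 -0.02908034 -0.02736684] 0.02783981110274969
divider 1234 [-0.1243983  -0.11674602 -0.11354956] 0.04523181946304733
bottle 1711 0.05332507287658539 ((-146.83441162109375, 0.7495174407958984), (45.22332000732422, 45.71943283081055), 0.17307788133621216)
bottle 1306 0.07234284865861279 ((-147.0717315673828, 0.674138069152832), (29.789777755737305, 29.750041961669922), 0.4915551543235779)
top front top z 0.07790575563176971 x [-0.19769993 -0.18493562 -0.13734645] y [-0.08227374  0.08005196]
case top z 0.08880143813300956 front edge -0.09795147063260105 y [-0.09832941  0.09836492]
stall floor z 0.020330928795536773 x [-0.17400193 -0.10034541] y [-0.0256912   0.02493458]
rail 1 48 [0.02151943 0.02710385 0.0306604 ] 0.027748495601154666
rail -1 27 [-0.03934609 -0.03098848 -0.0278597 ] 0.028716929448842743
divider 81 [-0.13778312 -0.11886965 -0.1161468 ] 0.04646678273077276
bottle 155 0.05361895598894861 ((-149.40953063964844, 0.1682720184326172), (46.26878356933594, 45.312870025634766), 89.43602752685547)
bottle 83 0.07280966323475213 ((-148.53407287597656, 0.5812034606933594), (28.51466941833496, 28.531705856323242), 37.87062072753906)
```

View pics/w2.png

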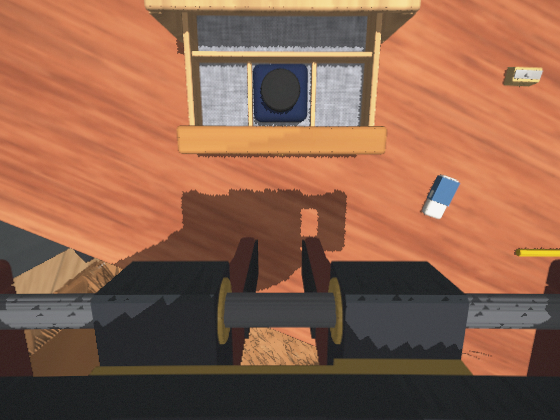

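The bottle stands centred in the stall at (280,92), within about 1 mm, with its cap top at 72 mm, so its base is on the floor. Next I close the drawer.

apply_moves:
  plan:
    - {"fingers":1,"tx":0,"ty":0,"tz":0.04,"yaw":0}
    - {"fingers":1,"tx":0,"ty":0,"tz":0.04,"yaw":0}
    - {"fingers":1,"tx":0,"ty":0,"tz":0.04,"yaw":0}
    - {"fingers":1,"tx":0,"ty":0,"tz":0.01,"yaw":0}
    - {"fingers":1,"tx":0.01,"ty":0,"tz":0,"yaw":0}
    - {"fingers":1,"tx":0.01,"ty":0,"tz":0,"yaw":0}
    - {"fingers":1,"tx":0.008,"ty":0,"tz":0,"yaw":0}
    - {"fingers":1,"tx":0.004,"ty":0,"tz":0,"yaw":0}
    - {"fingers":1,"tx":0,"ty":0,"tz":0,"yaw":0}

```text
clock: 19.9
tcp_pos: [0.5622, -0.2378, 0.0679]
orientation: [0.0, 0.889, 0.458, 0.0]
wrist_force: [-0.2, 0.1, -0.1]
finger_gap: 0.0006
grasp_force: 0.0
```

apply_moves:
  plan:
    - {"fingers":1,"tx":0.002,"ty":0,"tz":0,"yaw":0}
    - {"fingers":1,"tx":0.002,"ty":0,"tz":0,"yaw":0}
    - {"fingers":1,"tx":0.001,"ty":0,"tz":0,"yaw":0}
    - {"fingers":1,"tx":0.001,"ty":0,"tz":0,"yaw":0}
    - {"fingers":1,"tx":0.001,"ty":0,"tz":0,"yaw":0}
    - {"fingers":1,"tx":0.001,"ty":0,"tz":0,"yaw":0}

```text
clock: 20.65
tcp_pos: [0.5664, -0.2315, 0.0675]
orientation: [0.0, 0.889, 0.458, -0.0]
wrist_force: [-1.2, -2.6, 1.0]
finger_gap: 0.0008
grasp_force: 1.7
```

apply_moves:
  plan:
    - {"fingers":1,"tx":0.001,"ty":0,"tz":0,"yaw":0}
    - {"fingers":1,"tx":0.002,"ty":0,"tz":0,"yaw":0}
    - {"fingers":1,"tx":0.002,"ty":0,"tz":0,"yaw":0}

```text
clock: 21.02
tcp_pos: [0.569, -0.228, 0.0675]
orientation: [0.0, 0.889, 0.457, -0.0]
wrist_force: [-3.1, -3.0, 2.2]
finger_gap: 0.0006
grasp_force: 2.1
```

apply_moves:
  plan:
    - {"fingers":1,"tx":0.0025,"ty":0,"tz":0,"yaw":0}
    - {"fingers":1,"tx":0.0025,"ty":0,"tz":0,"yaw":0}
    - {"fingers":1,"tx":0.0025,"ty":0,"tz":0,"yaw":0}
    - {"fingers":1,"tx":0.0025,"ty":0,"tz":0,"yaw":0}
    - {"fingers":1,"tx":0.0025,"ty":0,"tz":0,"yaw":0}
    - {"fingers":1,"tx":0.0025,"ty":0,"tz":0,"yaw":0}
    - {"fingers":1,"tx":0.0025,"ty":0,"tz":0,"yaw":0}
    - {"fingers":1,"tx":0.0025,"ty":0,"tz":0,"yaw":0}

```text
clock: 22.02
tcp_pos: [0.5811, -0.2111, 0.0675]
orientation: [0.0, 0.889, 0.458, -0.0]
wrist_force: [-2.3, -3.9, 2.4]
finger_gap: 0.0008
grasp_force: 2.3
```

apply_moves:
  plan:
    - {"fingers":1,"tx":0.0025,"ty":0,"tz":0,"yaw":0}
    - {"fingers":1,"tx":0.0025,"ty":0,"tz":0,"yaw":0}
    - {"fingers":1,"tx":0.0025,"ty":0,"tz":0,"yaw":0}
    - {"fingers":1,"tx":0.0025,"ty":0,"tz":0,"yaw":0}
    - {"fingers":1,"tx":0.0025,"ty":0,"tz":0,"yaw":0}
    - {"fingers":1,"tx":0.0025,"ty":0,"tz":0,"yaw":0}
    - {"fingers":1,"tx":0.0025,"ty":0,"tz":0,"yaw":0}
    - {"fingers":1,"tx":0.0025,"ty":0,"tz":0,"yaw":0}
    - {"fingers":1,"tx":0.0025,"ty":0,"tz":0,"yaw":0}
    - {"fingers":1,"tx":0.0025,"ty":0,"tz":0,"yaw":0}

```text
clock: 23.28
tcp_pos: [0.5956, -0.1908, 0.0675]
orientation: [0.0, 0.889, 0.458, -0.0]
wrist_force: [-2.1, -5.2, 1.3]
finger_gap: 0.0006
grasp_force: 2.6
```

apply_moves:
  plan:
    - {"fingers":1,"tx":0.0025,"ty":0,"tz":0,"yaw":0}
    - {"fingers":1,"tx":0.0025,"ty":0,"tz":0,"yaw":0}
    - {"fingers":1,"tx":0.0025,"ty":0,"tz":0,"yaw":0}
    - {"fingers":1,"tx":0.0025,"ty":0,"tz":0,"yaw":0}
    - {"fingers":1,"tx":0.0025,"ty":0,"tz":0,"yaw":0}
    - {"fingers":1,"tx":0.0025,"ty":0,"tz":0,"yaw":0}
    - {"fingers":1,"tx":0.0025,"ty":0,"tz":0,"yaw":0}
    - {"fingers":1,"tx":0.0025,"ty":0,"tz":0,"yaw":0}
    - {"fingers":1,"tx":0.0025,"ty":0,"tz":0,"yaw":0}
    - {"fingers":1,"tx":0.0025,"ty":0,"tz":0,"yaw":0}

```text
clock: 24.52
tcp_pos: [0.61, -0.1708, 0.0676]
orientation: [0.0, 0.889, 0.457, -0.0]
wrist_force: [-2.9, -5.4, 1.8]
finger_gap: 0.0005
grasp_force: 3.0
```

apply_moves:
  plan:
    - {"fingers":1,"tx":0.0015,"ty":0,"tz":0,"yaw":0}
    - {"fingers":1,"tx":0.0015,"ty":0,"tz":0,"yaw":0}
    - {"fingers":1,"tx":0.0015,"ty":0,"tz":0,"yaw":0}
    - {"fingers":1,"tx":0.0015,"ty":0,"tz":0,"yaw":0}
    - {"fingers":1,"tx":0.0015,"ty":0,"tz":0,"yaw":0}
    - {"fingers":1,"tx":0.0015,"ty":0,"tz":0,"yaw":0}
    - {"fingers":1,"tx":0.0015,"ty":0,"tz":0,"yaw":0}
    - {"fingers":1,"tx":0.0015,"ty":0,"tz":0,"yaw":0}
    - {"fingers":1,"tx":0.0015,"ty":0,"tz":0,"yaw":0}

```text
clock: 25.65
tcp_pos: [0.6178, -0.1597, 0.0675]
orientation: [0.0, 0.889, 0.457, -0.0]
wrist_force: [-3.2, -4.6, 2.6]
finger_gap: 0.0005
grasp_force: 2.8
```

apply_moves:
  plan:
    - {"fingers":1,"tx":0.001,"ty":0,"tz":-0.0002,"yaw":0}
    - {"fingers":1,"tx":0.001,"ty":0,"tz":0,"yaw":0}
    - {"fingers":1,"tx":0.001,"ty":0,"tz":0,"yaw":0}
    - {"fingers":1,"tx":0.001,"ty":0,"tz":0,"yaw":0}
    - {"fingers":1,"tx":0.001,"ty":0,"tz":0,"yaw":0}

```text
clock: 26.28
tcp_pos: [0.6206, -0.156, 0.0676]
orientation: [0.0, 0.889, 0.457, -0.0]
wrist_force: [-3.0, -6.3, 1.3]
finger_gap: 0.0006
grasp_force: 3.3
```

apply_moves:
  plan:
    - {"fingers":1,"tx":0.001,"ty":0,"tz":0,"yaw":0}
    - {"fingers":1,"tx":0.001,"ty":0,"tz":0,"yaw":0}

```text
clock: 26.52
tcp_pos: [0.6216, -0.1545, 0.0676]
orientation: [0.0, 0.889, 0.457, -0.001]
wrist_force: [-3.2, -6.6, 0.8]
finger_gap: 0.0006
grasp_force: 3.4
```

apply_moves:
  plan:
    - {"fingers":1,"tx":0.001,"ty":0,"tz":0,"yaw":0}

```text
clock: 26.65
tcp_pos: [0.6221, -0.1537, 0.0676]
orientation: [0.0, 0.889, 0.457, -0.001]
wrist_force: [-4.3, -5.2, 1.1]
finger_gap: 0.0008
grasp_force: 3.4
```

apply_moves:
  plan:
    - {"fingers":1,"tx":0.001,"ty":0,"tz":0,"yaw":0}

```text
clock: 26.78
tcp_pos: [0.6223, -0.1535, 0.0676]
orientation: [0.0, 0.889, 0.457, -0.001]
wrist_force: [-4.7, -7.9, 4.2]
finger_gap: 0.0002
grasp_force: 4.8
```

apply_moves:
  plan:
    - {"fingers":1,"tx":0.0007,"ty":0,"tz":0,"yaw":0}

```text
clock: 26.9
tcp_pos: [0.6224, -0.1534, 0.0676]
orientation: [0.0, 0.889, 0.457, -0.002]
wrist_force: [-7.1, -7.5, 3.8]
finger_gap: 0.0006
grasp_force: 5.4
```

apply_moves:
  plan:
    - {"fingers":1,"tx":0.0007,"ty":0,"tz":0,"yaw":0}

```text
clock: 27.02
tcp_pos: [0.6224, -0.1533, 0.0676]
orientation: [0.0, 0.89, 0.457, -0.002]
wrist_force: [-7.4, -8.8, 3.9]
finger_gap: 0.0007
grasp_force: 6.0
```

apply_moves:
  plan:
    - {"fingers":1,"tx":0.0008,"ty":0,"tz":-0.0001,"yaw":0}

```text
clock: 27.15
tcp_pos: [0.6225, -0.1532, 0.0676]
orientation: [0.001, 0.89, 0.457, -0.002]
wrist_force: [-8.1, -10.1, 4.3]
finger_gap: 0.0003
grasp_force: 6.4
```

apply_moves:
  plan:
    - {"fingers":1,"tx":0.0005,"ty":0,"tz":-0.0001,"yaw":0}

```text
clock: 27.28
tcp_pos: [0.6225, -0.1531, 0.0676]
orientation: [0.001, 0.89, 0.457, -0.003]
wrist_force: [-9.0, -11.5, 3.4]
finger_gap: 0.0007
grasp_force: 7.1
```

apply_moves:
  plan:
    - {"fingers":1,"tx":-0.004,"ty":0,"tz":0,"yaw":0}
    - {"fingers":1,"tx":-0.01,"ty":0,"tz":0,"yaw":0}
    - {"fingers":1,"tx":-0.03,"ty":0,"tz":0,"yaw":0}
    - {"fingers":1,"tx":-0.05,"ty":0,"tz":0,"yaw":0}
    - {"fingers":1,"tx":-0.05,"ty":0,"tz":0,"yaw":0}
    - {"fingers":1,"tx":0,"ty":0,"tz":-0.05,"yaw":0}
    - {"fingers":1,"tx":0,"ty":0,"tz":-0.05,"yaw":0}
    - {"fingers":1,"tx":0,"ty":0,"tz":-0.03,"yaw":0}

```text
clock: 28.28
tcp_pos: [0.5425, -0.2662, 0.2009]
orientation: [0.001, 0.889, 0.458, 0.002]
wrist_force: [-0.8, -0.1, -1.2]
finger_gap: 0.0005
grasp_force: 0.0
```

apply_moves:
  plan:
    - {"fingers":1,"tx":0,"ty":0,"tz":0,"yaw":0}
    - {"fingers":1,"tx":0,"ty":0,"tz":0,"yaw":0}
    - {"fingers":1,"tx":0,"ty":0,"tz":0,"yaw":0}
    - {"fingers":1,"tx":0,"ty":0,"tz":0,"yaw":0}
    - {"fingers":1,"tx":0,"ty":0,"tz":0,"yaw":0}
    - {"fingers":1,"tx":0,"ty":0,"tz":0,"yaw":0}
    - {"fingers":1,"tx":0,"ty":0,"tz":0,"yaw":0}
    - {"fingers":1,"tx":0,"ty":0,"tz":0,"yaw":0}
    - {"fingers":1,"tx":0,"ty":0,"tz":0,"yaw":0}
    - {"fingers":1,"tx":0,"ty":0,"tz":0,"yaw":0}

```text
clock: 29.52
tcp_pos: [0.541, -0.2672, 0.198]
orientation: [0.0, 0.889, 0.458, 0.0]
wrist_force: [-0.1, 0.2, 0.5]
finger_gap: 0.0005
grasp_force: 0.0
```

```bash
sed -i 's/w2.png/w3.png/' st.py; python3 st.py
```

```text
[ 0.54102168 -0.26716372  0.19796763] ang 54.459495876412234
tcp in tidy [-2.50983009e-01 -1.53309571e-04]
case top z 0.08533393083334843 front edge -0.09846640570600923 y [-0.09201306  0.09048628]
stall floor z 0.020709693882290076 x [-0.11587882 -0.11518079] y [-0.0251554   0.02526016]
divider 590 [-0.11685905 -0.11571495 -0.11535244] 0.04367495419255002
case top z 0.08867784903660203 front edge -0.09831188332713871 y [-0.09760615  0.09798914]
stall floor z 0.02165768736449447 x [-0.11827538 -0.11783224] y [-0.01990772  0.01473934]
divider 16 [-0.11836322 -0.11808776 -0.11790019] 0.042565922771839015
```

View pics/w3.png

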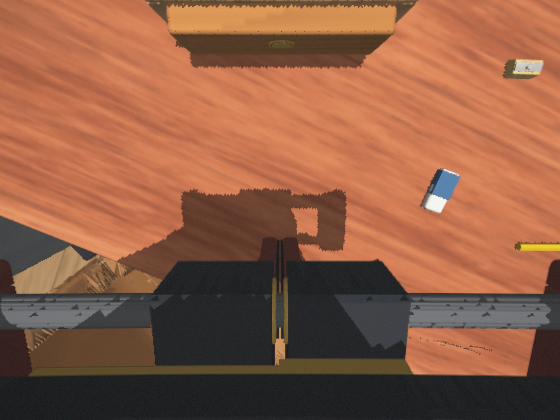

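The wrist view shows the drawer shut, with its front at (281,20–50). The face lies at tidy x ≈ −0.117, which is the latched position, 2.2 s after letting go. The gripper is well clear, so I hand in.

```bash
python3 -c "
from bench import ctrl
print(ctrl.finish_job())"
```

```text
the job is handed in; nothing more can be done
None
```

The middle-sized ink bottle stands upright in the stall and the drawer is pressed shut, its face measured within about 2 mm of the latched position. The highest wrist force I read was about 15 N, and the job is handed in at about 30 s of the 72 s; no verdict came back.

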